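Rock the tube rotator's blue wheel to feel for bearing play

TASK

The bearing of the tube rotator with the blue wheel feels worn. Take the blue wheel by the top of its rim and rock it sideways on its axle: first over towards its own motor housing as far as the play allows, then over the other way as far as the play allows, and leave it standing upright again, let go. Do not rock the rotator with the white wheel.

Things in the scene. Friction and masses are not known exactly. Their poses are not given: they have to be found in the camera images.
- blue_wheel (a joint): lean of the blue wheel on its worn bearing, rad: 0 = upright, positive = top of the wheel leans towards the motor housing (+y of blue_stand), negative = away from it. Play ends at firm stops at +0.25 and -0.25. It tilts about the level line through the hub, parallel to the stand's x axis, 115 mm above the bench. Light friction (about 1.3 N at the rim) holds it wherever it is left; no spring. The wheel does not turn about its axle.
- blue_stand: fixed grey stand of the rotator with the blue wheel. Origin on the bench right under the wheel's hub. Its y axis is the level axle: the grey motor housing (74 mm along x, y from +50 to +98 mm, top at z = 143 mm) stands on the +y side, nothing on the -y side. The wheel, 176 mm across, stands on edge along the stand's x axis, in the plane y = 0 when upright. Base plate 130 x 160 mm, 15 mm high.
- blue_rim (a point): centre of the blue wheel's rim at its top: the rim is a round bar 16 mm thick (radius 8 mm), this point is its middle, 80 mm above the hub (195 mm above the bench when upright, top of the bar at 203 mm); inside the rim the wheel is a web 6 mm thick. The point moves with the wheel, 20 mm to either side at the ends of the play. Pinch the bar from above across the stand's y axis.
- white_rim (a point): the same top rim point on the other rotator, alike but with a white wheel; it rocks just as easily and is to be left as it is.

How it is judged:
By the outcome, as a careful person would: the job done as asked, in the order asked, and still so for the second after the job is handed in, with the robot touching nothing.
It also fails if it takes over 38 s, if anything falls off the work surface, if the arm or the gripper's body presses on something with over 40 N, if the wrist force passes 120 N, or if a joint passes its speed limit or range.

ROBOT

A 7-joint arm with a two-finger parallel gripper is mounted at the origin on the work surface; the furniture and walls round the work are solid. World frame = base frame: x ahead of the robot, y to its left, z up, the work surface at z = 0. Lengths are in m, angles in rad, forces in N, time in s.
With the tool pointing down it reaches from about 0.425 to 0.975 m from the base axis. Payload 16.7 kg.
Tool frame: the origin (TCP) lies midway between the tips of the shut fingers; the grasp point (between the pads) lies 19 mm behind it; z points along the fingers, y is the line along which they close (so a half turn about z gives the same grasp; the last joint's range is limited). The gripper opens to 85 mm and grips with 20 to 120 N. Pads are 22 mm wide; open, the fingers measure 114 mm over their backs; the gripper's body (76 mm by 85 mm) begins 54 mm behind the grasp point. The pads swing forward as they close: fully open they stand 13 mm farther back than shut.
Start: joints at [1.194, 0.426, 0.074, 1.606, -0.034, 1.111, -0.067], TCP at [0.152, -0.658, 0.231] pointing down, gripper open.
Joint ranges: [-2.85, 2.85], [-0.5, 2.14], [-1.23, 1.37], [0.21, 2.46], [-1.02, 4.16], [0.16, 2.05], [-2.73, 2.73]. Speed limits (rad/s): [1.89, 1.89, 2.39, 2.39, 3.01, 3.01, 3.01].

INTERFACE

Orientations are given as a unit quaternion [x, y, z, w].
In Python, from rig import env, capture, camera_params, workorder, cut_out gives the robot as it stands. The module is installed in compiled form; this text tells all that it offers.
- The arm moves only by the shell command python3 -m crank 'ROWS' [OPENING]. ROWS is JSON, a list of rows, each a list of 4 numbers: the shift along the tool's x, y, z in m, then the turn about the tool's z in degrees. A call has 1 to 10 rows; each row is the pose to reach, as a shift and turn from the pose commanded when the call began, along the tool's axes at that moment; what a row does not reach only later rows make up. A row lasts 1/10 s, in which the tool goes at most 50 mm and 8.59 degrees, less where a joint would pass 70% of its speed; a pose out of reach is approached as far as the arm can. A call with a gripper value outside its range is refused whole. OPENING is the finger opening in m, from 0 to 0.0854, set as the call begins (- or left out, the last holds). The fingers move at their own pace and stop on an object; the grip force is fixed at half the most. Time passes only in rows, so rows that repeat a pose let the fingers close. It gives the time, the measured TCP pose, the force, the opening and the grip force at its end, in the units of the state.
- env.get_state(): the state, without advancing time (a new reading comes with each control period).
- capture(name): name is "side" or "top" or "wrist"; returns the picture (384x512x3 uint8, blue, green, red); there is no depth.
- camera_params(name): a dict with "camera_matrix" (3x3 intrinsics, pixels), "dist" ([k1, k2, p1, p2, k3] as OpenCV has them; the pictures are not rectified), "view" (4x4, takes a point from world to camera coordinates); the wrist camera has in their place "mount" (4x4, takes a point from camera to tool coordinates, whose origin is the TCP and whose axes are the flange's). Camera axes: x right, y down, z forward; pixel columns grow to the right and rows downward; lengths in m; the calibration is good to about 2 mm. A picture is of the moment at which its call begins: read the wrist's pose just before it. camera_params takes no time and is no camera call.
- workorder.sign_off(): hands the job in; it is judged then, once.
Trained networks look in the newest picture that a camera, given by its name, has taken for a name from the list of things; names that differ only in an ending like _2 or _b are one class to them, and where a whole thing is asked for, a point or a joint stands for the part that bears it (a point fixed in the world has none). Each returns a list of dicts, best first, with "confidence" (0 to 1); they miss things now and then, are a little off and sometimes report something else, mostly with a low value. They report only what shows in the picture. A call takes as long as a camera call.
- cut_out(camera, name): "region" (384x512 bool, what is visible of it) and "pixel" ([column, row] in pixels, amid what is visible of it).
The state is a dict: "time": time; "joints": joint angles; "qd": joint speeds; "joint_efforts": joint torques, N m; "tool_pos": TCP position; "ee_rot": TCP orientation; "force": force on the tool from outside, world axes, zero at the start; "wrist_torque": the same for the moment, N m; "gripper_width": opening from 0.0 (shut) to 1.0 (fully open); "gripper_force": force on a finger pad.
Only numpy, scipy, OpenCV 4.12 (cv2) and the standard library are available. Lean on these libraries where they do the work, as an engineer would, in place of code of your own. Each camera call takes 0.05 s, during which the arm holds its last target. There are 200 camera calls.

## Working session

There is one attempt and no reset: what is moved stays moved. The work goes in short steps, Python scripts to look and compute and a shell command to move; the robot and the scene stay as the last step left them, time stands still between calls to the robot, and variables do not carry over. Pictures are saved under pics/ and viewed, at most 10 in all, crops included, and the job is handed in when it is done.

```bash
mkdir -p pics; cat > h.py <<'E'
import numpy as np, cv2
from rig import env, capture, camera_params, workorder, cut_out
from scipy.spatial.transform import Rotation as R
E
python3 - <<'E'
from h import *
s=env.get_state(); print(s['time'],s['tool_pos'],s['ee_rot'],s['gripper_width'])
ims=[]
for c in('side','top'):
    im=capture(c); 
    for n in('blue_wheel','blue_stand','blue_rim','white_rim'):
        for d in cut_out(c,n)[:2]:
            ys,xs=np.nonzero(d['region']); print(c,n,round(d['confidence'],2),d['pixel'],xs.min(),xs.max(),ys.min(),ys.max())
    cv2.imwrite(f'pics/{c}.png',im)
    p=camera_params(c); print(np.array(p['camera_matrix']).tolist(),p['dist'],np.round(p['view'],4).tolist())
print(env.get_state()['time'])
E
```

```text
0.0 [ 0.15165686 -0.65729643  0.23059333] [ 9.93578749e-01  1.13140717e-01 -1.26620100e-04 -6.56303894e-04] 1.0020243171521215
side blue_wheel 0.8 [270.2, 166.8] 236 303 135 199
side blue_stand 0.62 [271.8, 173.6] 234 304 135 217
side blue_rim 0.66 [270.0, 167.5] 235 304 135 199
side white_rim 0.57 [244.6, 240.7] 195 291 202 282
[[394.29897346181747, 0.0, 254.22595529669462], [0.0, 394.29897346181747, 190.5107596185088], [0.0, 0.0, 1.0]] [0.01559034 0.         0.         0.         0.        ] [[0.9827, -0.1852, 0.0071, -0.4925], [-0.0905, -0.5129, -0.8537, 0.13], [0.1617, 0.8382, -0.5208, 0.8594], [0.0, 0.0, 0.0, 1.0]]
top blue_wheel 0.61 [213.2, 174.5] 204 224 141 209
top blue_stand 0.68 [207.6, 181.5] 173 238 141 211
top blue_rim 0.69 [213.8, 170.5] 205 224 141 209
top white_rim 0.6 [320.9, 212.5] 309 339 183 249
[[348.04693645335385, 0.0, 259.57409344593947], [0.0, 348.04693645335385, 191.09503229398322], [0.0, 0.0, 1.0]] [-0.04980989  0.          0.          0.          0.        ] [[-0.0261, -0.9994, -0.0239, -0.0314], [-0.9826, 0.0301, -0.1832, 0.521], [0.1838, 0.0187, -0.9828, 0.8844], [0.0, 0.0, 0.0, 1.0]]
0.5
```

View pics/side.png

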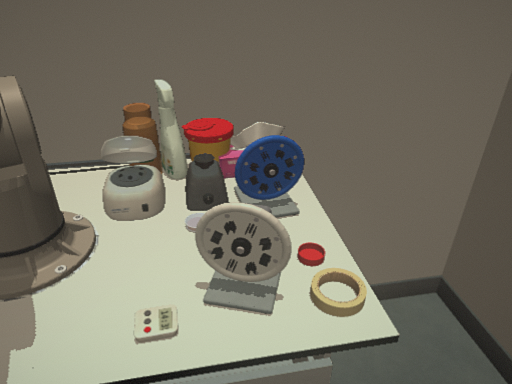

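View pics/top.png

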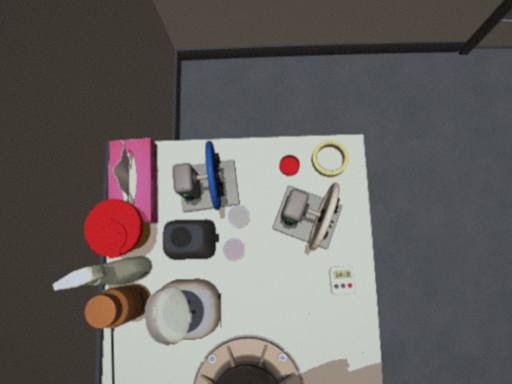

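The side view shows the blue wheel around (270,167), with the white one in front at (244,241). From above, the blue wheel is edge-on at (213,175), with its housing to the left at (185,180), roughly world +y. Next I fit the stand pose and lean to both masks.

```bash
cat >> h.py <<'E'
from scipy.optimize import minimize
a=np.linspace(0,2*np.pi,60,endpoint=False); b=np.linspace(0,2*np.pi,12,endpoint=False)
A,B=[v.ravel() for v in np.meshgrid(a,b)]
TOR=np.c_[(.08+.008*np.cos(B))*np.cos(A),.008*np.sin(B),(.08+.008*np.cos(B))*np.sin(A)]
BASE=np.array([[x,y,z] for x in(-.065,.065) for y in(-.08,.08) for z in(0,.015)])
def world(P,q): return P@R.from_euler('z',q[2]).as_matrix().T+[q[0],q[1],0]
def wheel(q): return world(TOR@R.from_euler('x',-q[3]).as_matrix().T+[0,0,.115],q)
def proj(c,P):
    p=camera_params(c); V=np.array(p['view'])
    return cv2.projectPoints(P,cv2.Rodrigues(V[:3,:3])[0],V[:3,3],np.array(p['camera_matrix']),np.array(p['dist']))[0][:,0]
def hull(c,P):
    m=np.zeros((384*4,512*4),np.uint8)
    cv2.fillConvexPoly(m,np.round(cv2.convexHull(((proj(c,P)+.5)*4).astype(np.float32))).astype(int),1)
    return cv2.resize(m.astype(np.float32),(512,384),interpolation=cv2.INTER_AREA)
def fill(m):
    p=np.argwhere(m)[:,::-1].astype(np.int32); o=np.zeros(m.shape,np.uint8)
    cv2.fillConvexPoly(o,cv2.convexHull(p),1); return o
def fit(ms,q0):
    def cost(q): return sum(np.abs(hull(c,wheel(q))-m).sum()/m.sum() for c,m in ms)
    S=np.array([q0]+[np.array(q0)+d for d in np.diag([.02,.02,.15,.12])])
    r=minimize(cost,q0,method='Nelder-Mead',options=dict(initial_simplex=S,maxiter=250,xatol=1e-4,fatol=1e-4)); return r.x,r.fun
E
python3 - <<'E'
from h import *
I={c:capture(c) for c in('side','top')}
M=[];
for c in I:
    d=cut_out(c,'blue_wheel')[0]
    hsv=cv2.cvtColor(I[c],cv2.COLOR_BGR2HSV)
    box=cv2.dilate(d['region'].astype(np.uint8),np.ones((9,9)))
    blue=((hsv[...,0]>100)&(hsv[...,0]<135)&(hsv[...,1]>120)&(box>0))
    n,l,st,_=cv2.connectedComponentsWithStats(blue.astype(np.uint8)); blue=l==1+st[1:,4].argmax()
    print(c,d['region'].sum(),blue.sum())
    M.append((c,fill(blue)))
for q0 in([.72,.1,0,0],[.75,.12,.2,.1],[.7,.1,-.1,-.1]):
    q,f=fit(M,q0); print(np.round(q,4),round(f,3),[round(fit([m],q)[1],3) for m in M])
for c in I:
    o=I[c].copy()
    for p in proj(c,wheel(q)[[*range(0,720,3)]]): o[int(p[1]+.5),int(p[0]+.5)]=(0,255,255)
    cv2.polylines(o,[np.round(proj(c,world(BASE[[1,3,7,5]],q))).astype(int)],True,(0,255,0))
    H=world(np.array([[x,y,.143] for x,y in((-.037,.05),(.037,.05),(.037,.098),(-.037,.098))]),q)
    cv2.polylines(o,[np.round(proj(c,H)).astype(int)],True,(0,0,255))
    u,v=np.mean(proj(c,wheel(q)),0).astype(int); I[c]=cv2.resize(o[v-50:v+50,u-65:u+65],None,fx=4,fy=4,interpolation=0)
im=np.hstack([I['side'][:, :],I['top']]); cv2.imwrite('pics/fit.png',cv2.resize(im,(800,308)))
print(wheel(q).max(0),env.get_state()['time'])
E
```

```text
side 3427 2561
top 769 485
[ 0.5513  0.0697  0.1064 -0.0776] 0.134 [np.float64(0.02), np.float64(0.108)]
[ 0.767   0.1176  0.3498 -0.041 ] 3.486 [np.float64(0.093), np.float64(1.759)]
[ 0.5512  0.0698  0.1075 -0.0762] 0.133 [np.float64(0.02), np.float64(0.108)]
[0.63872714 0.08821101 0.20274497] 0.7
```

View pics/fit.png

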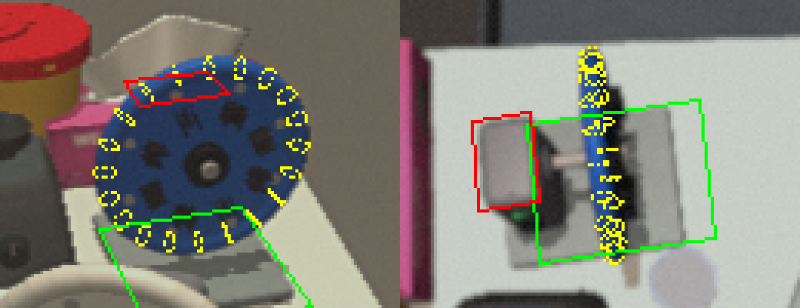

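The fit agrees with the sizes given: the rim top comes out at z = 0.203 and the housing outline matches. The stand is at about (0.551, 0.070) with yaw of about 6°. Next I fly over at height.

```bash
python3 -m crank '[[0,0,-0.045,0],[0,0,-0.09,0],[0.038,-0.028,-0.09,0],[0.076,-0.056,-0.09,0],[0.114,-0.084,-0.09,0],[0.152,-0.112,-0.09,0],[0.19,-0.14,-0.09,0],[0.228,-0.168,-0.09,0],[0.266,-0.196,-0.09,0],[0.304,-0.224,-0.09,0]]' 0.085
```

```text
time: 1.7
tool_pos: [0.3985, -0.3695, 0.3217]
ee_rot: [0.994, 0.113, 0.0, 0.0]
force: [1.1, -0.3, 0.0]
gripper_width: 0.999
gripper_force: 0.0
```

```bash
python3 -m crank '[[0.025,-0.039,0,0],[0.05,-0.078,0,1],[0.074,-0.117,0,2],[0.099,-0.156,0,3],[0.124,-0.194,0,4],[0.149,-0.233,0,5],[0.174,-0.272,0,6],[0.198,-0.311,0,7],[0.223,-0.35,0,7],[0.248,-0.388,0,7]]'
python3 -m crank '[[0,0,0,0],[0,0,0,0],[0,0,0,0]]'
python3 - <<'E'
from h import *
s=env.get_state(); im=capture('wrist'); p=camera_params('wrist')
T=np.eye(4);T[:3,:3]=R.from_quat(s['ee_rot']).as_matrix();T[:3,3]=s['tool_pos']
V=np.linalg.inv(T@np.array(p['mount']))
np.save('V.npy',V); cv2.imwrite('pics/w_raw.png',im)
W=wheel([.5512,.0698,.1075,-.0762])
pr=cv2.projectPoints(W,cv2.Rodrigues(V[:3,:3])[0],V[:3,3],np.array(p['camera_matrix']),np.array(p['dist']))[0][:,0]
for u,v in pr[::3]:
    if 0<=u<511 and 0<=v<383: im[int(v),int(u)]=(0,255,255)
cv2.imwrite('pics/w1.png',im); print(p['mount'],V)
E
```

```text
time: 2.7
tool_pos: [0.5524, 0.0646, 0.3217]
ee_rot: [0.999, 0.052, 0.0, 0.0]
force: [-0.4, -0.3, 0.3]
gripper_width: 0.999
gripper_force: 0.0
time: 3.0
tool_pos: [0.5519, 0.0617, 0.3213]
ee_rot: [0.999, 0.052, -0.0, 0.0]
force: [-0.1, 0.0, -0.2]
gripper_width: 0.992
gripper_force: 0.0
[[ 4.77450261e-04 -9.49765479e-01 -3.12962149e-01  8.05865974e-02]
 [ 9.99999295e-01  1.13244526e-04  1.18191348e-03  3.77610435e-04]
 [-1.08709937e-03 -3.12962493e-01  9.49764864e-01 -1.42721684e-01]
 [ 0.00000000e+00  0.00000000e+00  0.00000000e+00  1.00000000e+00]] [[ 0.10371331 -0.99460606  0.00152854  0.00302872]
 [-0.94462134 -0.09801981  0.31318147  0.45864909]
 [-0.31134236 -0.03392498 -0.94969207  0.63980409]
 [ 0.          0.          0.          1.        ]]
```

View pics/w1.png

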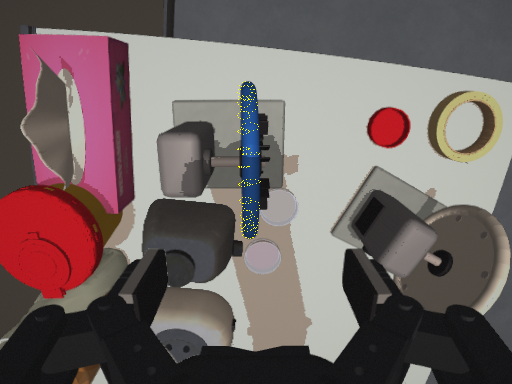

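The wrist view shows the wheel rim at column 249, rows 82–238. The fit overlay sits on it and the base edges are level, so position, yaw and lean all hold. I'll descend and pinch.

```bash
python3 -m crank '[[0,-0.002,0.04,0],[0,-0.002,0.08,0],[0,-0.002,0.11,0],[0,-0.002,0.13,0],[0,-0.002,0.142,0],[0,-0.002,0.142,0],[0,-0.002,0.142,0]]'
python3 -m crank '[[0,0,0,0],[0,0,0,0],[0,0,0,0],[0,0,0,0],[0,0,0,0],[0,0,0,0],[0,0,0,0],[0,0,0,0]]' 0
```

```text
time: 3.75
tool_pos: [0.5523, 0.0644, 0.1803]
ee_rot: [0.999, 0.052, 0.0, 0.0]
force: [-0.2, 0.3, 0.2]
gripper_width: 0.994
gripper_force: 0.0
time: 4.55
tool_pos: [0.552, 0.0648, 0.1797]
ee_rot: [0.999, 0.052, 0.0, 0.0]
force: [-1.6, -1.1, 4.7]
gripper_width: 0.163
gripper_force: 58.4
```

Pinched at an opening of about 14 mm. Now I rock it towards the housing, which is tool −y.

```bash
python3 -m crank '[[0,-0.003,0,0],[0,-0.006,0,0],[0,-0.009,0,0],[0,-0.012,0,0],[0,-0.015,0,0],[0,-0.018,0.001,0],[0,-0.021,0.002,0],[0,-0.023,0.002,0],[0,-0.023,0.002,0]]'
python3 -m crank '[[0,-0.001,0,0],[0,-0.001,0,0]]'
python3 -m crank '[[0,-0.001,0,0],[0,-0.001,0,0]]'
python3 -m crank '[[0,-0.001,0,0],[0,-0.001,0,0]]'
```

```text
time: 5.45
tool_pos: [0.5497, 0.087, 0.1778]
ee_rot: [0.999, 0.052, 0.0, 0.001]
force: [-1.4, -4.4, 7.8]
gripper_width: 0.165
gripper_force: 62.3
time: 5.65
tool_pos: [0.5496, 0.0876, 0.1776]
ee_rot: [0.999, 0.052, 0.0, 0.001]
force: [-0.3, -4.7, 4.2]
gripper_width: 0.162
gripper_force: 62.1
time: 5.85
tool_pos: [0.5495, 0.0883, 0.1775]
ee_rot: [0.999, 0.052, 0.0, 0.001]
force: [0.7, -6.2, 1.5]
gripper_width: 0.161
gripper_force: 61.8
time: 6.05
tool_pos: [0.5494, 0.0888, 0.1773]
ee_rot: [0.999, 0.052, 0.0, 0.001]
force: [1.7, -8.6, 0.6]
gripper_width: 0.166
gripper_force: 61.7
```

```bash
for i in 1 ; do python3 -m crank '[[0,-0.0015,0,0],[0,-0.0015,0,0]]'; python3 -m crank '[[0,-0.0015,0,0],[0,-0.0015,0,0]]';  python3 -m crank '[[0,-0.0015,0,0],[0,-0.0015,0,0]]'; done
```

```text
time: 6.25
tool_pos: [0.5494, 0.0888, 0.1773]
ee_rot: [0.999, 0.051, -0.0, 0.002]
force: [3.8, -15.7, 2.6]
gripper_width: 0.167
gripper_force: 61.9
time: 6.45
tool_pos: [0.5494, 0.0889, 0.1774]
ee_rot: [0.999, 0.051, -0.0, 0.003]
force: [2.4, -22.0, 5.6]
gripper_width: 0.163
gripper_force: 62.2
time: 6.65
tool_pos: [0.5494, 0.089, 0.1774]
ee_rot: [0.999, 0.05, -0.0, 0.003]
force: [2.4, -28.9, 7.1]
gripper_width: 0.163
gripper_force: 62.5
```

It is firmly at the stop, with TCP y = 0.0888 and force climbing. Now the other way.

```bash
python3 -m crank '[[0,0.004,0,0],[0,0.008,0,0],[0,0.012,-0.001,0],[0,0.016,-0.002,0],[0,0.02,-0.0025,0],[0,0.024,-0.0025,0],[0,0.028,-0.0025,0],[0,0.032,-0.002,0],[0,0.036,-0.001,0],[0,0.039,-0.0005,0]]'
python3 -m crank '[[0,0.001,0,0],[0,0.002,0,0]]'
python3 -m crank '[[0,0.001,0,0],[0,0.002,0,0],[0,0.002,0,0]]'
python3 -m crank '[[0,0.0015,0,0],[0,0.0015,0,0]]'
```

```text
time: 7.65
tool_pos: [0.5529, 0.0574, 0.1783]
ee_rot: [0.999, 0.053, 0.0, -0.001]
force: [-2.8, 8.0, 8.3]
gripper_width: 0.167
gripper_force: 63.6
time: 7.85
tool_pos: [0.553, 0.0563, 0.1782]
ee_rot: [0.999, 0.053, 0.0, -0.001]
force: [-1.3, 7.1, 6.5]
gripper_width: 0.162
gripper_force: 63.4
time: 8.15
tool_pos: [0.5532, 0.0542, 0.178]
ee_rot: [0.999, 0.053, 0.0, -0.001]
force: [0.2, 8.1, 0.9]
gripper_width: 0.165
gripper_force: 62.5
time: 8.35
tool_pos: [0.5534, 0.0525, 0.1779]
ee_rot: [0.999, 0.053, 0.0, -0.001]
force: [1.5, 7.3, -0.8]
gripper_width: 0.16
gripper_force: 62.0
```

```bash
python3 -m crank '[[0,0.0015,0,0],[0,0.003,0,0],[0,0.003,0,0]]'
python3 -m crank '[[0,0.0015,0,0],[0,0.0015,0,0]]'; python3 -m crank '[[0,0.0015,0,0],[0,0.0015,0,0]]'; python3 -m crank '[[0,0.0015,0,0],[0,0.0015,0,0]]'
```

```text
time: 8.65
tool_pos: [0.5536, 0.0496, 0.1777]
ee_rot: [0.999, 0.053, 0.0, -0.001]
force: [2.3, 9.4, -5.0]
gripper_width: 0.166
gripper_force: 61.0
time: 8.85
tool_pos: [0.5536, 0.0495, 0.1777]
ee_rot: [0.999, 0.053, 0.0, -0.002]
force: [0.9, 15.1, -5.9]
gripper_width: 0.164
gripper_force: 61.0
time: 9.05
tool_pos: [0.5537, 0.0495, 0.1777]
ee_rot: [0.999, 0.054, 0.0, -0.003]
force: [0.9, 22.3, -7.6]
gripper_width: 0.164
gripper_force: 61.0
time: 9.25
tool_pos: [0.5537, 0.0494, 0.1777]
ee_rot: [0.999, 0.055, 0.0, -0.003]
force: [-0.1, 29.4, -7.5]
gripper_width: 0.161
gripper_force: 61.1
```

Stops are at y = 0.0889 and 0.0495. The travel of 39.6 mm matches the play, so upright is TCP y ≈ 0.0692. I'll return there.

```bash
python3 -m crank '[[0,-0.004,0,0],[0,-0.008,0,0],[0,-0.012,-0.001,0],[0,-0.016,-0.002,0],[0,-0.019,-0.0025,0],[0,-0.022,-0.0025,0],[0,-0.024,-0.0025,0],[0,-0.024,-0.0025,0],[0,-0.024,-0.0025,0]]'
```

```text
time: 10.15
tool_pos: [0.552, 0.0657, 0.1811]
ee_rot: [0.999, 0.052, 0.0, 0.001]
force: [-2.1, -6.9, 11.8]
gripper_width: 0.165
gripper_force: 61.1
```

```bash
python3 -m crank '[[0,-0.002,0,0],[0,-0.0035,0,0],[0,-0.0035,0,0]]'; python3 -m crank '[[0,0.0005,0.001,0],[0,0.001,0.001,0],[0,0.001,0.001,0]]'
```

```text
time: 10.45
tool_pos: [0.5517, 0.069, 0.1814]
ee_rot: [0.999, 0.052, 0.0, 0.001]
force: [-3.0, -7.8, 15.4]
gripper_width: 0.163
gripper_force: 61.3
time: 10.75
tool_pos: [0.5518, 0.0693, 0.181]
ee_rot: [0.999, 0.052, 0.001, 0.0]
force: [-7.8, -2.6, 23.5]
gripper_width: 0.162
gripper_force: 62.7
```

```bash
python3 -m crank '[[0,0.0003,-0.001,0],[0,0.0005,-0.002,0],[0,0.0005,-0.003,0],[0,0.0005,-0.003,0]]'
```

```text
time: 11.15
tool_pos: [0.5516, 0.069, 0.1813]
ee_rot: [0.999, 0.052, 0.0, -0.0]
force: [10.2, 0.3, -18.8]
gripper_width: 0.167
gripper_force: 60.0
```

```bash
python3 -m crank '[[0,0,0.001,0],[0,0,0.0013,0],[0,0,0.0013,0]]'; python3 -m crank '[[0,0,0,0],[0,0,0,0],[0,0,0,0],[0,0,0,0],[0,0,0,0],[0,0,0,0],[0,0,0,0]]' 0.085
```

```text
time: 11.45
tool_pos: [0.5517, 0.069, 0.1811]
ee_rot: [0.999, 0.052, 0.0, 0.0]
force: [4.5, -1.7, -0.7]
gripper_width: 0.165
gripper_force: 62.2
time: 12.15
tool_pos: [0.5513, 0.0692, 0.181]
ee_rot: [0.999, 0.052, -0.0, -0.0]
force: [-0.6, 0.3, 0.2]
gripper_width: 0.993
gripper_force: 0.0
```

```bash
python3 -m crank '[[0,0,-0.02,0],[0,0,-0.05,0],[0,0,-0.1,0],[0,0,-0.142,0],[0,0,-0.142,0],[0,0,-0.142,0],[0,0,-0.142,0]]'
cat > look.py <<'E'
from h import *
s=env.get_state(); print(s['tool_pos'],s['force'])
I={c:capture(c) for c in('side','top','wrist')}
T=np.eye(4);T[:3,:3]=R.from_quat(s['ee_rot']).as_matrix();T[:3,3]=s['tool_pos']
p=camera_params('wrist');V=np.linalg.inv(T@np.array(p['mount']))
def pw(P): return cv2.projectPoints(P,cv2.Rodrigues(V[:3,:3])[0],V[:3,3],np.array(p['camera_matrix']),np.array(p['dist']))[0][:,0]
import h; op=h.proj; h.proj=lambda c,P: pw(P) if c=='wrist' else op(c,P)
M=[]
for c in I:
    d=cut_out(c,'blue_wheel'); 
    if not d: print('none',c); continue
    print(c,d[0]['confidence'],d[0]['pixel'])
    hsv=cv2.cvtColor(I[c],cv2.COLOR_BGR2HSV)
    bl=((hsv[...,0]>100)&(hsv[...,0]<135)&(hsv[...,1]>120)&(cv2.dilate(d[0]['region'].astype(np.uint8),np.ones((9,9)))>0))
    n,l,st,_=cv2.connectedComponentsWithStats(bl.astype(np.uint8)); M.append((c,fill(l==1+st[1:,4].argmax())))
for ms in(M,M[2:],[M[0],M[-1]]):print([m[0] for m in ms],*[np.round(v,4) for v in fit(ms,[.5513,.0698,.1075,0])])
q=[.5513,.0698,.1075,0]
for t in(-.076,-.04,0,.04,.076):
    q[3]=t; print(t,[round(float(np.abs(hull(c,wheel(q))-m).sum()/m.sum()),3) for c,m in M])
cv2.imwrite('pics/after.png',np.hstack([cv2.resize(I['side'][110:230,190:330],(400,343)),cv2.resize(I['wrist'][60:260,130:363],(400,343))]))
print(env.get_state()['time'])
E
python3 look.py
```

```text
time: 12.85
tool_pos: [0.5509, 0.069, 0.3221]
ee_rot: [0.999, 0.052, -0.001, 0.0]
force: [-0.5, -0.8, -0.4]
gripper_width: 0.996
gripper_force: 0.0
[0.55087994 0.06900795 0.32206783] [-0.52110422 -0.84521318 -0.35060126]
side 0.64 [270.3, 167.0]
none top
wrist 0.79 [258.4, 161.0]
['side', 'wrist'] [ 0.5517  0.069   0.1022 -0.0161] 0.0619
[] [0.5513 0.0698 0.1075 0.    ] 0.0
['side', 'wrist'] [ 0.5517  0.069   0.1022 -0.0161] 0.0619
-0.076 [0.034, 0.333]
-0.04 [0.025, 0.114]
0 [0.037, 0.25]
0.04 [0.056, 0.44]
0.076 [0.072, 0.507]
13.15
```

View pics/after.png

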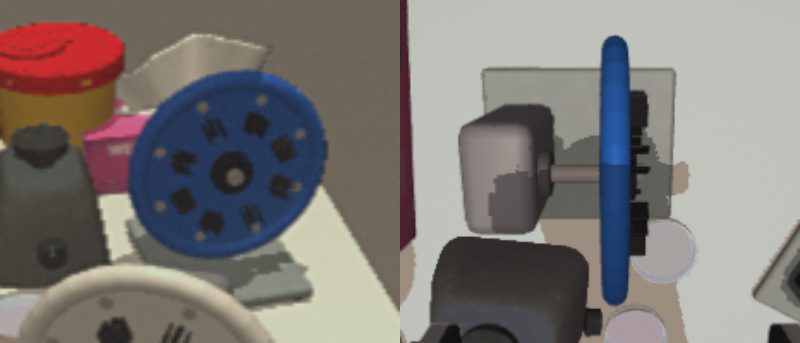

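The wheel stands upright and free. The fit gives a lean of −0.016 rad, within the calibration error, and the midpoint of the stops gives about 0. The gripper is clear, so I'm handing in.

```bash
python3 -c "from rig import workorder; print(workorder.sign_off())"
```

```text
the job is handed in; nothing more can be done
None
```

I rocked the blue wheel to its motor-side stop, then to the opposite stop, and let it go upright (within about 0.02 rad); the white rotator was not touched, and the job was handed in at about 13 s.

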